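# Lock the hull jig's height stop

## Robot

A 6-joint arm with a two-finger parallel gripper is mounted at the origin on the work surface. World frame = base frame: x ahead of the robot, y to its left, z up, the work surface at z = 0. Lengths are in m, angles in degrees, forces in N, time in s.
With the tool pointing down it reaches from about 0.4 to 0.825 m from the base axis. Payload 7 kg.
Tool frame: the origin (TCP) lies at the very end of the fingers, on their centre line; the grasp point (between the pads) lies 19 mm behind it (ctrl.grip_depth is the distance from the TCP to the grasp point, in m); z points along the fingers, y is the line along which they close (so a half turn about z gives the same grasp; the last joint's range is limited). The gripper opens to 88 mm and grips with 3 to 60 N. Pads are 19 mm wide; open, the fingers measure 130 mm over their backs; the gripper's body (78 mm by 193 mm) begins 47 mm behind the grasp point.
Start: joints at [79.647, 20.546, 0.682, 0, -70.136, -16.507], TCP at [0.305, 0.602, 0.227] pointing down, gripper open.
Joint ranges: [-176.03, 176.03], [-82.01, 121.73], [-58.28, 71.71], [-173.87, 95.51], [-174.79, -0.11], [-173.66, 173.66]. Speed limits (degrees/s): [136.94, 136.94, 172.46, 180, 180, 180].

## Interface

Orientations are given as [roll, pitch, yaw] about the fixed x, y, z axes, in that order (R = Rz(yaw) Ry(pitch) Rx(roll)).
In Python, from plant import get_obs, eyes, ctrl, spotter gives the robot as it stands.
- The arm moves only by the shell command python3 -m crank 'ROWS'. ROWS is JSON, one flat list of numbers, 7 for each row, row after row: the turn, a rotation vector about the tool's x, y, z in rad, then the shift along the tool's x, y, z in mm, then the opening, from 0 (shut) to 1 (fully open). A call has 1 to 5 rows; each row shifts and turns the commanded pose from where the row before left it, along the tool's axes as they then stand; what a row does not reach is not made up. A row lasts 1/8 s, in which the tool goes at most 62.5 mm and 10.7 degrees, less where a joint would pass 70% of its speed; a pose out of reach is approached as far as the arm can. A call is refused whole if a number of a shift passes 62.5 or a number of a turn 0.188, either way. A call with a gripper value outside its range is refused whole. The fingers move at their own pace and stop on an object; the grip force is fixed at half the most. Time passes only in rows, so rows that do not move let the fingers close. It gives the time, the measured TCP pose, the force, the opening and the grip force at its end, in the units of the state.
- get_obs(): the state, without advancing time (a new reading comes with each control period).
- eyes.snapshot(name): name is "scene" or "top" or "wrist"; returns the picture (400x640x3 uint8, blue, green, red); there is no depth.
- eyes.camera_model(name): a dict with "fx", "fy", "cx", "cy" (pixels), "D" ([k1, k2, p1, p2, k3] as OpenCV has them; the pictures are not rectified), "extrinsics" (4x4, takes a point from camera to world coordinates). Camera axes: x right, y down, z forward; pixel columns grow to the right and rows downward; lengths in m; the calibration is good to about 2 mm. A picture is of the moment at which its call begins: read the wrist's pose just before it. camera_model takes no time and is no camera call; for the wrist camera it gives the pose at the moment of the call.
- ctrl.close_job(): hands the job in; it is judged then, once.
Trained networks look in the newest picture that a camera, given by its name, has taken for a name from the list of things; names that differ only in an ending like _2 or _b are one class to them, and where a whole thing is asked for, a point or a joint stands for the part that bears it (a point fixed in the world has none). Each returns a list of dicts, best first, with "p" (0 to 1); they miss things now and then, are a little off and sometimes report something else, mostly with a low value. They report only what shows in the picture. A call takes as long as a camera call.
- spotter.outline_of(camera, target): "region" (400x640 bool, what is visible of it) and "rect" ([left, top, width, height] in pixels, round what is visible of it).
- spotter.place_of(camera, target): "location" ([column, row] in pixels: a listed point, or the origin of a listed thing).
The state is a dict: "clock": time; "joint_pos": joint angles; "qvel": joint speeds; "tau": joint torques, N m; "tool_pos": TCP position; "orientation": TCP orientation; "force": force on the tool from outside, world axes, zero at the start; "moment": the same for the moment, N m; "opening": finger opening in m; "gripper_force": force on a finger pad.
Only numpy, scipy, OpenCV 4.12 (cv2) and the standard library are available. Lean on these libraries where they do the work, as an engineer would, in place of code of your own. Each camera call takes 0.05 s, during which the arm holds its last target. There are 200 camera calls.

## Task

On the model builder's bench stand two height stops, each an upright screw through a small aluminium bridge with a brass bar-shaped jam nut on top. On the one whose screw is held by a spanner, turn the brass jam nut clockwise (seen from above) until it comes up tight, so that its bar lies lengthwise along the bridge, then let go. Do not turn that screw or its spanner back, and leave the other stop's nut as it is.

Things in the scene. Friction and masses are not known exactly. Their poses are not given: they have to be found in the camera images.
- stop_nut (a joint): Angle (rad) of the brass jam nut of the stop with the spanner, relative to its screw; grows as the nut turns clockwise seen from above. Starts between 0 and 0.4, comes up hard (locked) at 1.3, its bar then lengthwise along the bridge; turns stiffly (0.1 N m), stays where left. Nut: flange 28 mm across, 8 mm high, carrying a bar 58 mm long, 14 mm thick, 32 mm high.
- stop_screw (a joint): Angle (rad) of that stop's upright steel screw, clockwise positive. Starts at 0, its spanner against a pin: it cannot turn clockwise, so the nut can be tightened hard. Turning it back (negative, 0.6 N m) loses the setting. The flat spanner is under the bridge, 24 mm above the table; its 16 mm wide handle reaches 148 mm from the screw, square to the bridge, away from the robot.
- stop_nut_grip (a point): Grip point on that nut's axis, 87 mm above the table, 9 mm below the bar's top; x runs along the bar and turns with the nut, z up. The 10 mm screw stands 10 mm above the bar. Bridge: fixed, top plate 102 x 50 mm, 55 mm above the table, plywood foot 110 x 100 mm; its long side lies within 0.6 rad of world y. The stop may be the left or the right one.
- other_nut_end (a point): Point near one end of the bar of the other stop's jam nut (same bridge, screw and nut, but no spanner), 29 mm from that screw's axis and 87 mm above the table; its x axis points outward along the bar. This nut must stay as it is.

How it is judged:
By the outcome, as a careful person would: the job done as asked, in the order asked, and still so for the second after the job is handed in, with the robot touching nothing.
It also fails if it takes over 32 s, if anything falls off the work surface, if the arm or the gripper's body presses on something with over 40 N, if the wrist force passes 120 N, or if a joint passes its speed limit or range.

## Working session

There is one attempt and no reset: what is moved stays moved. The work goes in short steps, Python scripts to look and compute and a shell command to move; the robot and the scene stay as the last step left them, time stands still between calls to the robot, and variables do not carry over. Pictures are saved under pics/ and viewed, at most 10 in all, crops included, and the job is handed in when it is done.

```bash
mkdir -p pics; ls
cat > h.py <<'E'
import numpy as np, cv2
from plant import get_obs, eyes, ctrl, spotter
def ray(cam,px):
    m=eyes.camera_model(cam);K=np.array([[m['fx'],0,m['cx']],[0,m['fy'],m['cy']],[0,0,1]])
    u=cv2.undistortPoints(np.array([[px]],float),K,np.array(m['D'],float))[0,0]
    T=np.array(m['extrinsics']);return T[:3,3],T[:3,:3]@np.array([u[0],u[1],1])
def at(cam,px,z):
    o,d=ray(cam,px);return o+d*(z-o[2])/d[2]
def proj(cam,P):
    m=eyes.camera_model(cam);K=np.array([[m['fx'],0,m['cx']],[0,m['fy'],m['cy']],[0,0,1]])
    T=np.linalg.inv(np.array(m['extrinsics']));r=cv2.Rodrigues(T[:3,:3])[0]
    return cv2.projectPoints(np.array(P,float).reshape(-1,3),r,T[:3,3],K,np.array(m['D'],float))[0][:,0]
E
python3 - <<'E'
from h import *
for c in ['top','scene']:
    im=eyes.snapshot(c);cv2.imwrite(f'pics/{c}0.png',im)
    for t in ['stop_nut_grip','other_nut_end','stop_screw','stop_nut']:
        for r in spotter.place_of(c,t)[:3]: print(c,t,r['p'],np.round(r['location'],1),at(c,r['location'],.087).round(4))
o=get_obs();print(o)
E
```

```text
pics
top stop_nut_grip 0.63 [444.3 176.4] [ 0.5585 -0.2545  0.087 ]
top other_nut_end 0.68 [202.7 182.3] [0.5578 0.247  0.087 ]Traceback (most recent call last):
  File "<stdin>", line 5, in <module>
ValueError: it knows: other_nut_end, stop_nut_grip
```

View pics/top0.png

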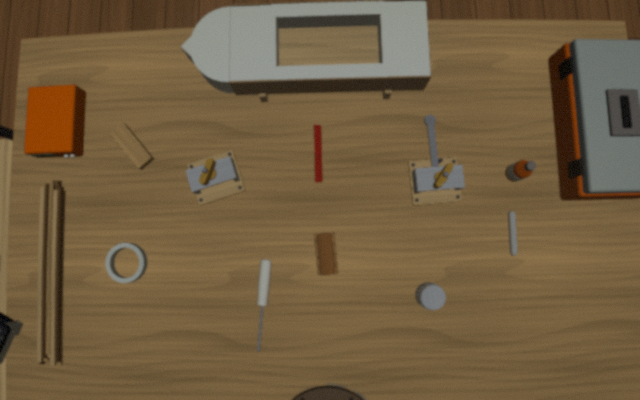

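The top view shows the spanner handle at about (432,140), running up from the right-hand bridge at (437,180). So the target nut is the right one, at (444,176), with its bar running from (437,188) to (452,163). The left stop at (207,172) must stay untouched.

Run:
```python
from h import *
o=get_obs();print({k:np.round(o[k],3) for k in ['clock','tool_pos','orientation','joint_pos','force']})
m=eyes.camera_model('wrist');print(np.round(m['extrinsics'],3))
im=eyes.snapshot('top');r=spotter.outline_of('top','stop_nut_grip')
for q in r[:3]: 
    v,u=np.nonzero(q['region']);P=np.array([at('top',(a,b),.09)[:2] for a,b in zip(u,v)])
    w,V=np.linalg.eigh(np.cov(P.T));print(q['p'],q['rect'],P.mean(0),np.degrees(np.arctan2(V[1,1],V[0,1])),np.sqrt(w*12))
d=at('top',(430,121),.024)-at('top',(434,160),.024);print('spanner dir',d,np.degrees(np.arctan2(d[1],d[0])))
from scipy.spatial.transform import Rotation as R
Rt=R.from_euler('xyz',o['orientation'],degrees=True).as_matrix();print(Rt.round(3))
print('shift tool', Rt.T@(np.array([.5585,-.2545,.227])-o['tool_pos'])*1000)
```

```text
{'clock': np.float64(0.15), 'tool_pos': array([0.305, 0.602, 0.226]), 'orientation': array([ 1.79927e+02, -7.00000e-03, -2.68650e+01]), 'joint_pos': array([ 7.9648e+01,  2.0581e+01,  6.4500e-01, -1.4000e-02, -7.0136e+01,
       -1.6508e+01]), 'force': array([ 0.022,  0.339, -0.336])}
[[-0.453 -0.848 -0.277  0.38 ]
 [-0.892  0.431  0.14   0.564]
 [ 0.001  0.31  -0.951  0.383]
 [ 0.     0.     0.     1.   ]]
0.56 [436.1, 164.0, 16.4, 23.6] [ 0.55858459 -0.24718476] 144.72789712538668 [0.0217741  0.05305643]
spanner dir [0.08867805 0.00440055 0.        ] 2.840907272216131
[[ 0.892 -0.452 -0.   ]
 [-0.452 -0.892 -0.001]
 [ 0.     0.001 -1.   ]]
shift tool [ 6.13269643e+02  6.49274580e+02 -2.51447557e-01]
```

```bash
A='0,0,0,40,42.3,0,1'; python3 -m crank '[0,0,0,40,42.3,0,1, 0,0,0,40,42.3,0,1, 0,0,0,40,42.3,0,1, 0,0,0,40,42.3,0,1, 0,0,0,40,42.3,0,1]'
python3 -m crank '[0,0,0,40,42.3,0,1, 0,0,0,40,42.3,0,1, 0,0,0,40,42.3,0,1, 0,0,0,40,42.3,0,1, 0,0,0,40,42.3,0,1]'
python3 -m crank '[0,0,0,40,42.3,0,1, 0,0,0,40,42.3,0,1, 0,0,0,40,42.3,0,1, 0,0,0,40,42.3,0,1, 0,0,0,40,42.3,0,1]'
python3 -m crank '[0,0,0,13,14,0,1, 0,0,0,0,0,0,1, 0,0,0,0,0,0,1]'
cat > look.py <<'E'
from h import *
import sys
from scipy.spatial.transform import Rotation as R
o=get_obs();Rt=R.from_euler('xyz',o['orientation'],degrees=True).as_matrix();n=sys.argv[1]
print(o['clock'],np.round(o['tool_pos'],4),np.round(o['orientation'],2),np.round(o['joint_pos'],1),np.round(o['force'],2))
im=eyes.snapshot('wrist');cv2.imwrite(f'pics/{n}.png',im)
for r in spotter.place_of('wrist','stop_nut_grip')[:2]:
    P=at('wrist',r['location'],.087);print(r['p'],np.round(r['location'],1),P.round(4),'tool shift mm',(Rt.T@(P-o['tool_pos'])*1000).round(1))
for r in spotter.outline_of('wrist','stop_nut_grip')[:1]: print(r['p'],r['rect'],cv2.minAreaRect(np.argwhere(r['region'])[:,::-1].astype(np.float32)))
E
python3 look.py w1
```

```text
clock: 0.88
tool_pos: [0.3881, 0.3213, 0.2267]
orientation: [-180.0, -0.0, -26.8]
force: [0.9, 0.0, -0.1]
opening: 0.0875
gripper_force: 0.0
clock: 1.5
tool_pos: [0.471, 0.0423, 0.227]
orientation: [-179.9, -0.0, -26.8]
force: [0.4, 0.0, 0.0]
opening: 0.0877
gripper_force: 0.0
clock: 2.12
tool_pos: [0.5539, -0.237, 0.2266]
orientation: [-180.0, -0.0, -26.9]
force: [1.5, 0.2, 0.1]
opening: 0.0878
gripper_force: 0.0
clock: 2.5
tool_pos: [0.5586, -0.2526, 0.2265]
orientation: [-180.0, 0.0, -26.8]
force: [0.3, 0.5, 0.4]
opening: 0.0877
gripper_force: 0.0
2.5 [ 0.5586 -0.2526  0.2265] [-1.7999e+02  2.0000e-02 -2.6840e+01] [ -6.1  14.8  -7.5  -0.  -67.7  69.3] [0.34 0.45 0.42]
0.74 [322.1 188.7] [ 0.5611 -0.2493  0.087 ] tool shift mm [  0.9  -4.  139.5]
0.75 [311.9, 155.3, 27.3, 64.4] ((325.0, 187.5), (65.0, 26.0), 90.0)
```

View pics/w1.png

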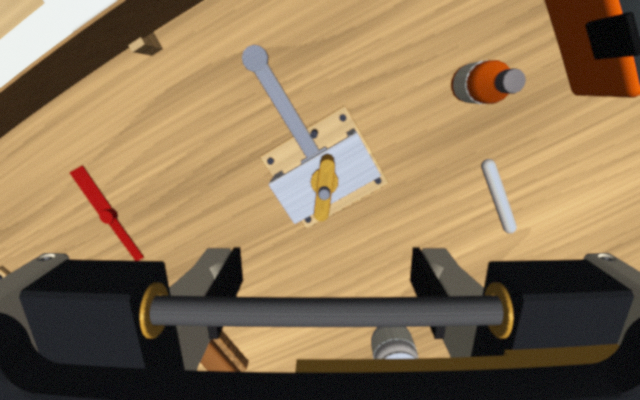

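The wrist view shows the target nut's bar from about (327,156) to (321,214), with the screw tip at (324,193). The plate edge runs from (271,181) to (363,133), and the spanner goes up-left to (256,58).

Run:
```python
from h import *
a=lambda p,q,z:(lambda d:(np.degrees(np.arctan2(d[1],d[0])),np.linalg.norm(d)))(at('wrist',q,z)-at('wrist',p,z))
print('bar',a((321,214),(327,156),.096),'plate',a((271,181),(363,133),.055),a((302,223),(384,178),.055),'spanner',a((308,150),(256,58),.024))
print('screwtip',at('wrist',(324,193),.106))
im=cv2.imread('pics/w1.png')[120:240,240:400];cv2.imwrite('pics/w1c.png',cv2.resize(im,(800,600),interpolation=cv2.INTER_CUBIC))
```

```text
bar (np.float64(-32.64894186038969), np.float64(0.05266133888266216)) plate (np.float64(-89.16720847996909), np.float64(0.10161631773575173)) (np.float64(-86.68858052004002), np.float64(0.09523113226837898)) spanner (np.float64(1.8239365852537122), np.float64(0.10469616819179689))
screwtip [ 0.5617224  -0.25164446  0.106     ]
```

View pics/w1c.png

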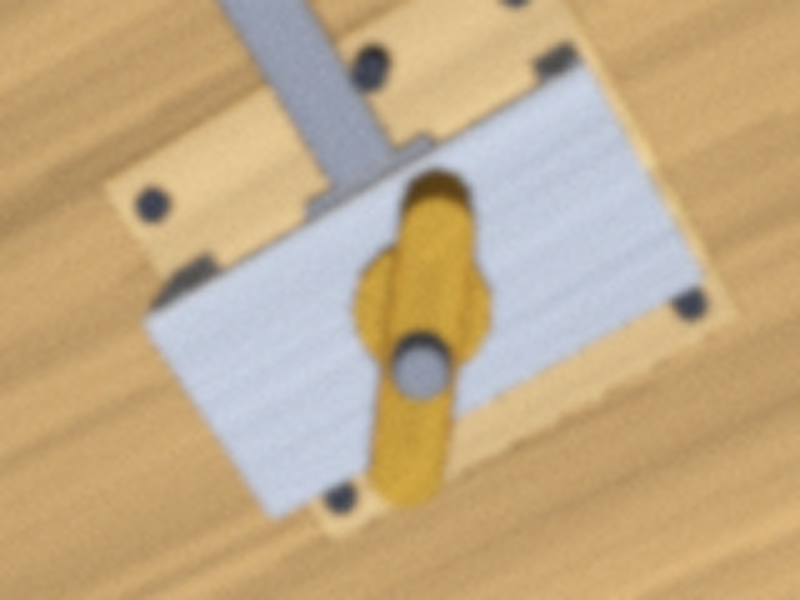

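The enlarged crop shows the plate corners at crop (145,318), (585,65), (705,275) and (275,518), the bar top from (440,195) to (405,503), and the screw tip at (421,367).

Run:
```python
from h import *
c=lambda u,v:(240+(u+.5)/5-.5,120+(v+.5)/5-.5)
P=[at('wrist',c(*p),.055) for p in [(145,318),(585,65),(705,275),(275,518)]]
print('centre',np.mean(P,0),[np.linalg.norm(P[i]-P[i-1]).round(4) for i in range(4)])
e=(P[1]-P[0])+(P[2]-P[3]);print('bridge',np.degrees(np.arctan2(e[1],e[0])))
A,B=at('wrist',c(405,503),.096),at('wrist',c(440,192),.096);d=B-A;print('bar',np.degrees(np.arctan2(d[1],d[0])),np.linalg.norm(d),(A+B)/2)
print('tip',at('wrist',c(421,368),.106))
```

```text
centre [ 0.561045   -0.25132967  0.055     ] [np.float64(0.0494), np.float64(0.0997), np.float64(0.0479), np.float64(0.1006)]
bridge -86.46179942030656
bar -33.12005642111793 0.05695757466475803 [ 0.56160041 -0.25151039  0.096     ]
tip [ 0.5616414  -0.25141291  0.106     ]
```

```bash
python3 -m crank '[0,0,0.109,2,-2.3,0,1, 0,0,0,0,0,50,1, 0,0,0,0,0,50,0.6, 0,0,0,0,0,40,0.5, 0,0,0,0,0,17,0.4]'
python3 -m crank '[0,0,0,0,0,0,0.4, 0,0,0,0,0,0,0.4]'; python3 look.py w2
```

```text
clock: 3.28
tool_pos: [0.5605, -0.2512, 0.0677]
orientation: [179.9, 0.2, -33.0]
force: [-0.1, 0.5, 1.0]
opening: 0.0631
gripper_force: 0.0
clock: 3.52
tool_pos: [0.563, -0.2523, 0.0715]
orientation: [-180.0, -0.2, -33.1]
force: [0.8, -0.0, 0.5]
opening: 0.0432
gripper_force: 0.0
3.525 [ 0.563  -0.2523  0.0715] [-1.7995e+02 -1.6000e-01 -3.3060e+01] [ -6.   23.  -17.9   0.  -49.   62.9] [ 0.83 -0.03  0.54]
0.62 [327.4 283.5] [ 0.5603 -0.2516  0.087 ] tool shift mm [ -2.6   0.9 -15.5]
0.97 [301.4, 210.2, 49.8, 128.2] ((324.1546630859375, 276.59796142578125), (47.985721588134766, 129.31362915039062), 9.727579116821289)
```

View pics/w2.png

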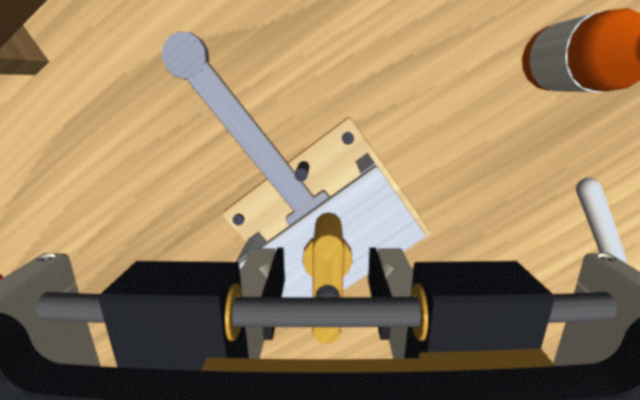

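The bar (column about 327) sits centred between the fingers (278 and 375) and is aligned with the tool. Closing.

```bash
python3 -m crank '[0,0,0,0,0,0,0, 0,0,0,0,0,0,0, 0,0,0,0,0,0,0, 0,0,0,0,0,0,0, 0,0,0,0,0,0,0]';python3 -m crank '[0,0,0,0,0,0,0, 0,0,0,0,0,0,0]'; python3 -c "
from h import *
o=get_obs();print(o['tool_pos'],o['orientation'],o['moment'])"
```

```text
clock: 4.3
tool_pos: [0.5618, -0.2522, 0.0697]
orientation: [-180.0, -0.0, -33.1]
force: [-0.3, 1.4, 3.0]
opening: 0.0136
gripper_force: 29.9
clock: 4.55
tool_pos: [0.5618, -0.2522, 0.0697]
orientation: [-180.0, -0.0, -33.1]
force: [-0.8, 2.1, 2.7]
opening: 0.0134
gripper_force: 29.9
[ 0.56179159 -0.25216553  0.06973212] [-1.79992128e+02 -1.39214899e-02 -3.31032518e+01] [ 0.72099583  0.07891843 -0.0386258 ]
```

```bash
s='from h import *
o=get_obs();print(np.round(o["moment"],3))'
python3 -m crank '[0,0,0.08,0,0,0,0, 0,0,0.08,0,0,0,0, 0,0,0.08,0,0,0,0, 0,0,0.08,0,0,0,0, 0,0,0,0,0,0,0]';python3 -c "$s"
python3 -m crank '[0,0,0.08,0,0,0,0, 0,0,0.08,0,0,0,0, 0,0,0.08,0,0,0,0, 0,0,0.08,0,0,0,0, 0,0,0,0,0,0,0]';python3 -c "$s"
python3 -m crank '[0,0,0.08,0,0,0,0, 0,0,0.08,0,0,0,0, 0,0,0.05,0,0,0,0, 0,0,0,0,0,0,0]';python3 -c "$s"
```

```text
clock: 5.18
tool_pos: [0.5616, -0.2524, 0.0697]
orientation: [180.0, -0.0, -51.4]
force: [-1.3, -0.9, 4.6]
opening: 0.0141
gripper_force: 29.9
[ 0.052  0.444 -0.124]
clock: 5.8
tool_pos: [0.5613, -0.2525, 0.0697]
orientation: [180.0, -0.0, -69.7]
force: [-2.1, -1.4, 5.7]
opening: 0.0138
gripper_force: 29.9
[-0.248  0.916 -0.125]
clock: 6.3
tool_pos: [0.5611, -0.2526, 0.0697]
orientation: [179.9, -0.0, -81.7]
force: [-3.2, -0.6, 5.5]
opening: 0.0141
gripper_force: 29.9
[-0.305  1.058 -0.054]
```

```bash
s='from h import *
o=get_obs();print(np.round(o["moment"],3))'
for i in 1; do python3 -m crank '[0,0,0.04,0,0,0,0, 0,0,0.03,0,0,0,0, 0,0,0,0,0,0,0]';python3 -c "$s"; done
python3 -m crank '[0,0,0.03,0,0,0,0, 0,0,0.02,0,0,0,0, 0,0,0,0,0,0,0]';python3 -c "$s"
python3 -m crank '[0,0,0.03,0,0,0,0, 0,0,0.02,0,0,0,0, 0,0,0,0,0,0,0]';python3 -c "$s"
```

```text
clock: 6.68
tool_pos: [0.561, -0.2526, 0.0697]
orientation: [179.9, -0.0, -85.7]
force: [-4.0, -1.8, 5.4]
opening: 0.0138
gripper_force: 29.9
[-0.384  1.141 -0.032]
clock: 7.05
tool_pos: [0.561, -0.2527, 0.0697]
orientation: [179.9, -0.0, -88.4]
force: [-3.9, -1.1, 6.2]
opening: 0.0137
gripper_force: 30.7
[-0.518  1.196  0.762]
clock: 7.42
tool_pos: [0.561, -0.2529, 0.0697]
orientation: [179.9, -0.1, -91.3]
force: [-3.7, -3.2, 5.3]
opening: 0.0146
gripper_force: 32.0
[-1.069  1.253  0.926]
```

Torque climbed sharply to 0.9 N m at about -87°, the bridge direction, so the nut has come up tight. Releasing and lifting.

```bash
python3 -m crank '[0,0,0,0,0,0,0.5, 0,0,0,0,0,0,0.5, 0,0,0,0,0,0,0.5, 0,0,0,0,0,0,0.5]'
python3 -m crank '[0,0,0,0,0,-25,0.6, 0,0,0,0,0,-45,0.7, 0,0,0,0,0,-55,0.7, 0,0,0,0,0,-40,0.7, 0,0,0,0,0,0,0.7]'
python3 -m crank '[0,0,0,0,0,0,0.7, 0,0,0,0,0,0,0.7]';python3 look.py w3; python3 -c "
import cv2;im=cv2.imread('pics/w3.png')[80:260,200:440];cv2.imwrite('pics/w3c.png',cv2.resize(im,(800,600),interpolation=cv2.INTER_CUBIC))"
```

```text
clock: 7.92
tool_pos: [0.5617, -0.2521, 0.0694]
orientation: [180.0, 0.0, -91.5]
force: [0.0, 0.1, 0.1]
opening: 0.0434
gripper_force: 0.0
clock: 8.55
tool_pos: [0.5636, -0.2527, 0.2388]
orientation: [-179.6, -0.1, -91.5]
force: [0.1, -0.4, 0.1]
opening: 0.0613
gripper_force: 0.0
clock: 8.8
tool_pos: [0.5611, -0.252, 0.2332]
orientation: [179.9, 0.0, -91.5]
force: [0.4, -0.2, -0.3]
opening: 0.0611
gripper_force: 0.0
8.8 [ 0.5611 -0.252   0.2332] [ 1.7987e+02  3.0000e-02 -9.1550e+01] [ -6.   14.8  -6.6  -0.  -68.7   4.5] [ 0.36 -0.16 -0.26]
0.88 [323.3 192.9] [ 0.563  -0.2475  0.087 ] tool shift mm [ -4.5  -2.1 146.2]
0.94 [311.5, 152.5, 29.5, 70.0] ((327.6054992675781, 186.51837158203125), (64.94062805175781, 28.255878448486328), 73.3007583618164)
```

View pics/w3c.png

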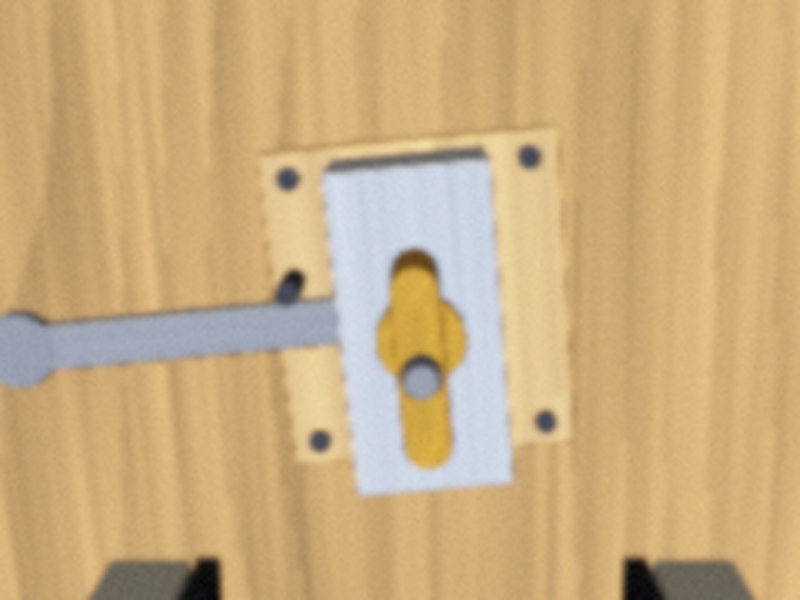

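The picture shows the bar lying lengthwise along the bridge, to within about 1°. The spanner still rests against its pin, square to the bridge, and the gripper is clear.

```bash
python3 -c "
from plant import ctrl
print(ctrl.close_job())"
```

```text
the job is handed in; nothing more can be done
None
```

I turned the brass jam nut on the stop with the spanner (the right-hand one) clockwise until it came up tight, its bar lengthwise along the bridge to within about 1°; the spanner stayed on its pin, the other stop was not touched, and the job is handed in at about 9 s.

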